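Start the draw bolt at the bottom of a tilted tube on the welding positioner

TASK

Take the red-collared draw bolt from the green rack and lower it, without dropping it, down the tube on the tilted welding positioner. Feel for the thread at the bottom without forcing it, start it square, and screw it in clockwise until its red collar is down on the tube's rim. Let go of it, and leave the two other pins in the rack and the positioner where they stand.

Things in the scene. Friction and masses are not known exactly. Their poses are not given: they have to be found in the camera images.
- bolt_knob (a point): Draw bolt, 174 mm long, 0.4 to 0.75 kg, upright in one of the rack's three holes. This point: middle of its grip, a round knurled dark-steel knob 35 mm in diameter, 46 mm tall, red dot on its flat top; right below the knob is the red collar, 56 mm diameter, 6 mm thick, upper face 23 mm below this point. Bolt's z axis: tip to knob. The knob can be gripped at any yaw.
- bolt_collar (a point): Centre of the underside of the bolt's red collar, 29 mm below bolt_knob; the bolt's axes. In the rack it rests on the rack plate, 135 mm above the bench; the bolt is home when it lies on the tube's rim. Below it: 30 mm of shank 31 mm in diameter, then the threaded part, 31 mm over the thread, and a plain pilot tip that ends 121.5 mm below the collar.
- bolt_thread_end (a point): Lower end of the bolt's thread, 105.5 mm below the collar's underside, 13 mm off the axis, on the side to which the bolt's own x axis points. The thread is coarse, round and right-handed, pitch 13 mm: turned clockwise seen from the knob the bolt sinks 13 mm a turn. In the rack the bolt's x axis points 0.6 to 2.4 rad anticlockwise of the rack's x axis, seen from above.
- well_mouth (a point): Centre of the rim of the bare steel tube (outside 54, bore 37 mm diameter) on the blue positioner's round face plate. z runs along the bore, out of the tube, and leans 21 to 34 degrees from vertical, towards the robot, each time differently. The plate is 85 mm below the rim, the nut's thread starts 89 mm below it, down the bore. Parts are stiff; the positioner is fixed, its tilt locked.
- nut_thread_end (a point): Upper end of the nut's thread, 92 mm below the rim, 15 mm off the bore's axis, on the side to which well_mouth's x axis points. Turning the bolt clockwise, its thread is caught as its x axis passes this side: least turning (about 0.6 turn) if it is set down with its x axis about 0.5 rad anticlockwise of well_mouth's x, seen from outside; any other way up to 1.5 turns, also fine.
- pin_ball: A plain pin with a yellow ball on top, in the rack beside the bolt; leave it there. Origin at its lower tip, 85 mm below the rack plate's top.
- pin_tee: A plain pin with a blue cross handle, in the rack; leave it there. Origin at its lower tip, 100 mm below the rack plate's top.
- rack: Green steel rack, 100 x 260 x 135 mm, fixed; three holes 36 mm in diameter, 85 mm apart in a row along its y axis, the middle one over its origin, which lies on the bench.
- head: Tilting head of the positioner: face plate, tube and the brass nut thread at the bottom. Origin on the bore's axis 100 mm below the rim, axes of well_mouth. Pushed in straight, the bolt rests on the nut with its collar 6 to 19 mm above the rim, depending on how it is turned; clockwise it then sinks 13 mm a turn. Self-locking: it stays when let go. 5 to 30 N is normal, 80 N is forcing it.
- bolt: The whole draw bolt; origin at the end of its tip, on its axis, 121.5 mm below the collar's underside and 150.5 mm below bolt_knob; the bolt's axes.
Things that resemble listed ones, but are neither listed nor needed, are in the scene too. What is shaped like the bolt but orange or purple is not meant.

How it is judged (in metres and radians):
At the end, for the whole second after the job is handed in: The bolt is screwed into the nut at the bottom of the tube: its collar within 2.5 mm of the rim and centred to 5 mm, its axis within 0.06 rad of the bore's, released; the tube's mouth within 10 mm of where it was (z of bolt_collar in the frame of well_mouth between -0.003 and 0.0025 m and x of bolt_collar in the frame of well_mouth between -0.005 and 0.005 m and y of bolt_collar in the frame of well_mouth between -0.005 and 0.005 m and angle between the z axis of bolt_collar and the z axis of well_mouth, either way round below 0.06 rad and distance of well_mouth from where it was at the start of the episode below 0.01 m); the robot touches nothing.
It fails at once if the bolt is forced against the tube or its nut thread (more than 80 N) (contact force between bolt and head above 80 N).
It fails at once if one of the two other pins is shifted by more than 30 mm (distance of any of pin_ball, pin_tee from where it was at the start of the episode above 0.03 m).
It fails at once if the bolt is let go in the tube while its collar is still more than 30 mm above the rim (contact force between the fingers and bolt below 0.1 N and z of bolt_collar in the frame of well_mouth between 0.03 and 0.12 m and x of bolt_collar in the frame of well_mouth between -0.03 and 0.03 m and y of bolt_collar in the frame of well_mouth between -0.03 and 0.03 m).
It also fails if it takes over 64 s, if anything falls off the work surface, if the arm or the gripper's body presses on something with over 40 N, if the wrist force passes 120 N, or if a joint passes its speed limit or range.

ROBOT

A 6-joint arm with a two-finger parallel gripper is mounted at the origin on the work surface. World frame = base frame: x ahead of the robot, y to its left, z up, the work surface at z = 0. Lengths are in mm, angles in degrees, forces in N, time in s.
With the tool pointing down it reaches from about 350 to 850 mm from the base axis. Payload 8.1 kg.
Tool frame: the origin (TCP) lies on the front face of the gripper's body, between the roots of the fingers; the fingertips stand 73 mm ahead of it and the grasp point (between the pads) lies 54 mm ahead of it; z points along the fingers, y is the line along which they close (so a half turn about z gives the same grasp; the last joint's range is limited). The gripper opens to 85 mm and grips with 20 to 120 N. Pads are 22 mm wide; open, the fingers measure 114 mm over their backs; the gripper's body (76 mm by 85 mm) begins 54 mm behind the grasp point. The pads swing forward as they close: fully open they stand 13 mm farther back than shut.
Start: joints at [71.711, 7.471, 85.268, -0, 87.261, -4.893], TCP at [138.983, 583.686, 303.892] pointing down, gripper open.
Joint ranges: [-169.43, 169.43], [-51.17, 129.36], [1.28, 143.12], [-76.62, 256.62], [0, 156.53], [-152.29, 152.29]. Speed limits (degrees/s): [136.94, 136.94, 159.86, 180, 180, 180].

INTERFACE

Orientations are given as a 3x3 rotation matrix whose columns are the frame's x, y, z axes.
In Python, from workcell import bot gives the robot as it stands.
- The arm moves only by the tool send_rows, never from a script. Its argument "plan" is a list that holds one entry, the list of rows, each a list of 5 numbers: the shift along the tool's x, y, z in mm, then the turn about the tool's z in degrees, then the finger opening in mm, from 0 to 85.4. A call has 1 to 20 rows; each row is the pose to reach, as a shift and turn from the pose commanded when the call began, along the tool's axes at that moment; what a row does not reach only later rows make up. A row lasts 1/12 s, in which the tool goes at most 41.7 mm and 7.16 degrees, less where a joint would pass 70% of its speed; a pose out of reach is approached as far as the arm can. A call with a gripper value outside its range is refused whole. The fingers move at their own pace and stop on an object; "squeeze" is the grip in N (left out, the last holds). Time passes only in rows, so rows that repeat a pose let the fingers close. It gives the time, the measured TCP pose, the force, the opening and the grip force at its end, in the units of the state.
- bot.get_state(): the state, without advancing time (a new reading comes with each control period).
- bot.snapshot(name): name is "side" or "top"; returns a dict with "img" (480x640x3 uint8, red, green, blue), "range_z" (480x640 float32, mm along the optical axis (not along the pixel's ray), 0 where there is no reading), "K" (3x3 intrinsics, pixels), "extrinsics" (4x4, takes a point from world to camera coordinates). Camera axes: x right, y up, looking along -z (the intrinsics and any distortion apply to the point x, -y, -z); pixel columns grow to the right and rows downward; lengths in mm; the calibration is good to about 2 mm. A picture is of the moment at which its call begins.
- bot.sign_off(): hands the job in; it is judged then, once.
Trained networks look in a picture, given as the dict that the camera call returned (one of the last four; its "shot" number tells which), for a name from the list of things; names that differ only in an ending like _2 or _b are one class to them, and where a whole thing is asked for, a point or a joint stands for the part that bears it (a point fixed in the world has none). Each returns a list of dicts, best first, with "score" (0 to 1); they miss things now and then, are a little off and sometimes report something else, mostly with a low value. They report only what shows in the picture. A call takes as long as a camera call. They do not tell look-alikes from the thing itself.
- bot.silhouettes(name, picture): "mask" (480x640 bool, what is visible of it) and "box" ([left, top, right, bottom] in pixels, round what is visible of it).
The state is a dict: "time_s": time; "joints": joint angles; "joint_vel": joint speeds; "effort": joint torques, N m; "ee_pos": TCP position; "eef_rot": TCP orientation; "ft_force": force on the tool from outside, world axes, zero at the start; "ft_torque": the same for the moment, N m; "width": finger opening in mm; "finger_force": force on a finger pad.
Only numpy, scipy, OpenCV 4.12 (cv2) and the standard library are available. Lean on these libraries where they do the work, as an engineer would, in place of code of your own. Each camera call takes 0.05 s, during which the arm holds its last target. There are 200 camera calls.

## Working session

There is one attempt and no reset: what is moved stays moved. The work goes in short steps, Python scripts to look and compute and a tool call to move; the robot and the scene stay as the last step left them, time stands still between calls to the robot, and variables do not carry over. Pictures are saved under pics/ and viewed, at most 10 in all, crops included, and the job is handed in when it is done.

Besides the shell and the picture viewer there is one more tool, called after "Request:" as name(argument=value, ...), one argument or row to a line, values as JSON. send_rows: Moves the arm, as the interface text tells. Its arguments: {"type":"object","properties":{"plan":{"type":"array","items":{"type":"array","items":{"type":"array","items":{"type":"number"}}}},"squeeze":{"type":"number"}},"required":["plan"]}

```bash
mkdir -p pics; cat > h.py <<'E'
import numpy as np,cv2
from workcell import bot
def world(s,mask=None):
    z=s["range_z"];K=s["K"];E=np.array(s["extrinsics"])
    v,u=np.mgrid[0:480,0:640]
    x=(u-K[0][2])/K[0][0]*z;y=(v-K[1][2])/K[1][1]*z
    P=np.stack([x,-y,-z],-1)
    return (P-E[:3,3])@E[:3,:3]   # R^T (p-t)
def proj(s,p):
    E=np.array(s["extrinsics"]);c=E[:3,:3]@np.array(p)+E[:3,3]
    q=np.array(s["K"])@np.array([c[0],-c[1],-c[2]]);return q[:2]/q[2]
def save(s,n,box=None,f=1):
    im=cv2.cvtColor(s["img"],cv2.COLOR_RGB2BGR)
    if box: im=im[box[1]:box[3],box[0]:box[2]]
    cv2.imwrite("pics/"+n,cv2.resize(im,None,fx=f,fy=f,interpolation=cv2.INTER_CUBIC))
E
python3 - <<'E'
from h import *
np.set_printoptions(precision=1,suppress=True)
st=bot.get_state();print(st["time_s"],st["eef_rot"],st["ft_force"],st["width"])
for n in ("side","top"):
    s=bot.snapshot(n);save(s,n+"0.png");W=world(s)
    print(n,np.array(s["K"]).tolist(),np.array(s["extrinsics"]).tolist(),[k for k in s])
    for t in ("bolt","head","rack","pin_ball","pin_tee"):
        for d in bot.silhouettes(t,s)[:4]:
            m=d["mask"]&(s["range_z"]>0)
            print(t,round(d["score"],2),np.array(d["box"]).round(),np.median(W[m],0) if m.any() else None)
E
```

```text
0.0 [[-1.   0.2 -0. ]
 [ 0.2  1.  -0. ]
 [ 0.  -0.  -1. ]] [ 0.  -0.3 -0.3] 85.3270081188107
side [[453.30758882535423, 0.0, 322.5411638062693], [0.0, 453.30758882535423, 232.68404330495778], [0.0, 0.0, 1.0]] [[-0.66042781435886, -0.750733451878013, -0.015309678393173426, 428.99450227918595], [0.47456662133333744, -0.43310802925805847, 0.7662923442841261, -354.8706123771999], [-0.5819120414095587, 0.49881531574674415, 0.642309626923835, -501.95869870884343], [0.0, 0.0, 0.0, 1.0]] ['img', 'range_z', 'K', 'extrinsics', 'shot']
bolt 0.97 [267. 282. 312. 370.] [480.8 203.9 126.6]
bolt 0.81 [316. 250. 354. 342.] [486.6 117.7 126.4]
bolt 0.66 [212. 224. 246. 316.] [616.8 211.2 146.5]
bolt 0.58 [194. 350. 241. 441.] [452.1 328.1 126.8]
head 0.6 [367. 145. 455. 223.] [ 581.7 -179.7  129.8]
rack 0.7 [133. 210. 321. 399.] [613.3 239.2  89.8]
pin_ball 0.96 [165. 266. 202. 338.] [602.7 292.7 143.7]
pin_tee 0.71 [250. 207. 284. 278.] [635.9 127.  139.3]
top [[624.7077689391842, 0.0, 328.6453468097523], [0.0, 624.7077689391842, 233.4915735747516], [0.0, 0.0, 1.0]] [[0.0034073519135219654, -0.99990
[... 182 characters left out ...]
, 0.9899811918140672, -1283.5514571323151], [0.0, 0.0, 0.0, 1.0]] ['img', 'range_z', 'K', 'extrinsics', 'shot']
bolt 0.92 [182. 269. 216. 295.] [458.7 316.7 140.9]
bolt 0.9 [245. 183. 276. 213.] [621.7 201.2 152.6]
bolt 0.7 [250. 252. 279. 278.] [485.8 192.8 134. ]
bolt 0.65 [295. 252. 323. 283.] [489.9 107.3 131.4]
head 0.76 [409. 168. 515. 253.] [ 609.5 -191.1  132.7]
rack 0.64 [248. 185. 276. 211.] [621.  201.2 165.4]
rack 0.59 [192. 161. 335. 252.] [613.7 199.  133.2]
rack 0.41 [409. 165. 514. 256.] [ 608.5 -191.9  131.8]
pin_ball 0.77 [204. 192. 227. 218.] [604.5 283.4 165.8]
pin_tee 0.73 [288. 172. 315. 206.] [640.3 121.9 141.8]
pin_tee 0.32 [407. 166. 515. 255.] [ 609.4 -191.9  132.7]
```

View pics/side0.png

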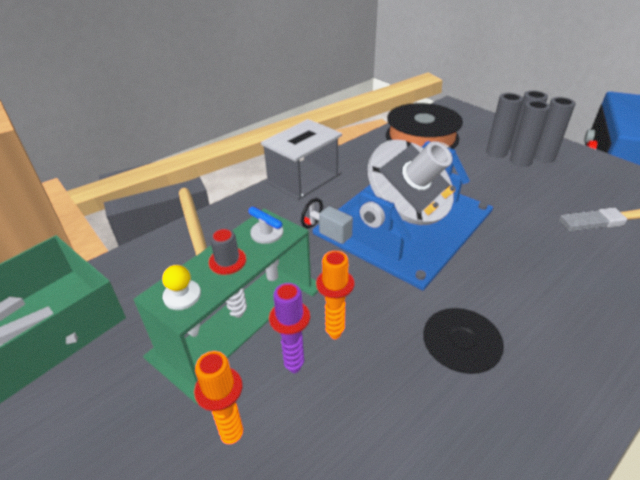

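View pics/top0.png

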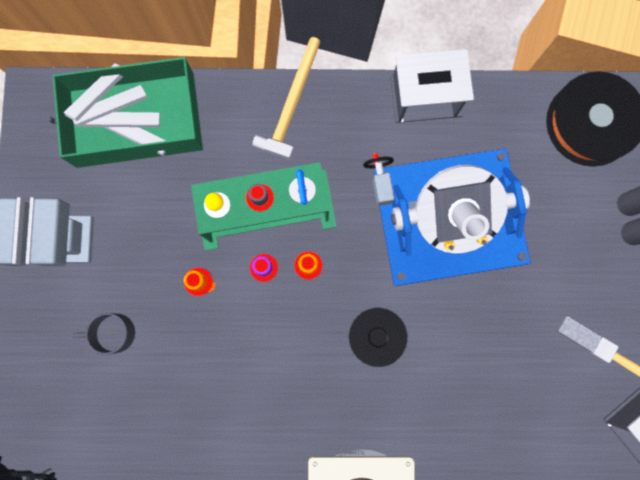

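The bolt meant is the dark knob with the red collar in the rack's middle hole, at side (223,248) and top (260,197). The look-alikes are purple, top (263,267), and orange, top (198,281) and (308,265). None of those three stands in the rack. The tube is at top (470,220) and side (432,160).

```bash
python3 - <<'E'
from h import *
np.set_printoptions(precision=2,suppress=True)
def ray(s,u,v,z0):
    E=np.array(s["extrinsics"]);K=s["K"];c=-E[:3,:3].T@E[:3,3]
    d=E[:3,:3].T@np.array([(u-K[0][2])/K[0][0],-(v-K[1][2])/K[1][1],-1]);return c+d*(z0-c[2])/d[2]
pts=[];
for n in ("top","side"):
    s=bot.snapshot(n);W=world(s)
    im=s["img"].astype(int);R,G,B=im[...,0],im[...,1],im[...,2]
    x0,y0,x1,y1=(235,175,285,225) if n=="top" else (205,222,250,275)
    red=((R>120)&(G<70)&(B<70)).astype(np.uint8);red[:y0]=0;red[y1:]=0;red[:,:x0]=0;red[:,x1:]=0
    k,l,stt,cen=cv2.connectedComponentsWithStats(red)
    for i in range(1,k):
        if stt[i,4]>15: print(n,"red",stt[i],cen[i],"z187",ray(s,*cen[i],187),"z141",ray(s,*cen[i],141), np.median(W[l==i],0))
    for t in("pin_ball","pin_tee"):
        d=bot.silhouettes(t,s)[0];m=d["mask"]&(s["range_z"]>0);print(t,W[m][:,2].max(),np.median(W[m],0),W[m].min(0),W[m].max(0))
    m=(np.linalg.norm(W[...,:2]-[605,-190],axis=-1)<110)&(W[...,2]>30)&(s["range_z"]>0)
    pts.append(W[m]);np.save(n+"_head.npy",np.c_[W[m],im[m]])
    save(s,n+"_c.png",(230,165,290,225) if n=="top" else (190,205,260,275),4)
    save(s,n+"_h.png",(390,140,550,270) if n=="top" else (350,120,480,230),4)
    # plane RANSAC
    P=W[m];rng=np.random.default_rng(0);best=(0,)
    for _ in range(3000):
        a,b,c=P[rng.choice(len(P),3,False)];nn=np.cross(b-a,c-a);L=np.linalg.norm(nn)
        if L<100: continue
        nn/=L;nn*=np.sign(nn[2]);
        if not .8<nn[2]<.95: continue
        inl=abs((P-a)@nn)<2
        if inl.sum()>best[0]: best=(inl.sum(),nn,a,inl)
    Q=P[best[3]];c=Q.mean(0);nn=np.linalg.svd(Q-c,full_matrices=False)[2][2];nn*=np.sign(nn[2])
    print(n,len(P),best[0],nn,"tilt",np.degrees(np.arccos(nn[2])),"az",np.degrees(np.arctan2(nn[1],nn[0])),c,"off",c@nn)
    h=(P-c)@nn;T=P[(h>10)&(h<95)];print("tube pts",len(T),np.percentile(h,[90,95,98,99,99.8]))
E
python3 -c "
import cv2,numpy as np
a=cv2.imread('pics/top_c.png');b=cv2.imread('pics/side_c.png');b=cv2.resize(b,(240,240));a=cv2.resize(a,(240,240))
c=cv2.resize(cv2.imread('pics/top_h.png'),(480,390));cv2.imwrite('pics/m.png',np.hstack([np.vstack([a,b])[:390],c]))"
```

```text
top red [247 185  26  26 240] [261.59 201.16] z187 [609.15 195.74 187.  ] z141 [618.1  200.17 141.  ] [614.68 195.26 140.03]
top red [251 186  13  13 133] [256.86 191.95] z187 [626.85 205.02 187.  ] z141 [636.5  209.82 141.  ] [627.05 205.02 186.98]
pin_ball 190.80612813567134 [604.84 283.35 174.02] [586.3  263.56 128.92] [631.87 310.96 190.81]
pin_tee 178.96656376166453 [639.91 122.   142.06] [608.03  99.21 130.49] [672.32 146.62 178.97]
top 6669 1893 [-0.52 -0.08  0.85] tilt 32.03941238928999 az -170.958656860076 [ 616.07 -194.81  118.63] off -205.96944880587793
tube pts 2380 [51.96 80.13 85.51 86.67 89.23]
side red [214 230  17  11 153] [221.92 234.99] z187 [627.18 206.28 187.  ] z141 [679.14 182.67 141.  ] [627.1  206.3  186.97]
side red [210 250  36  24 353] [228.15 264.75] z187 [569.09 232.57 187.  ] z141 [614.6  211.88 141.  ] [613.09 214.65 139.6 ]
pin_ball 187.6331332231595 [602.81 292.75 143.72] [558.3  247.16  -2.66] [823.82 314.23 187.63]
pin_tee 173.35313560242258 [635.45 127.   139.77] [608.84  91.82  35.77] [673.41 148.09 173.35]
side 5730 1908 [-0.52 -0.09  0.85] tilt 31.795108732844753 az -170.54142481438817 [ 606.71 -171.82  114.58] off -203.06332759114397
tube pts 2434 [68.51 81.73 84.86 85.47 86.47]
```

View pics/m.png

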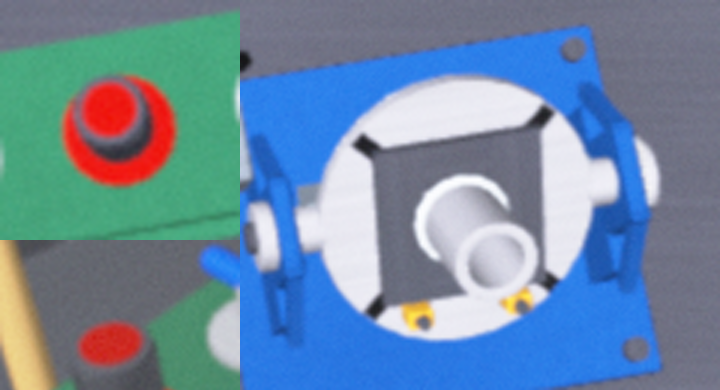

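The crop confirms a red dot on a dark knurled knob, in the rack's middle hole. I measure the knob top at (627, 205.5, 187), which matches the expected height. Moving above it and down.

Request:
send_rows(
  plan=[
    [[-38, -17, 0, 4, 85], [-76, -34, 0, 8, 85], [-114, -51, 0, 12, 85], [-152, -69, 0, 17, 85], [-190, -86, 0, 21, 85], [-228, -103, 0, 25, 85], [-266, -120, 0, 30, 85], [-304, -137, 0, 34, 85], [-342, -155, 0, 38, 85], [-380, -172, 0, 42, 85], [-418, -189, 0, 47, 85], [-456, -206, 0, 51, 85], [-494, -223, 0, 55, 85], [-530, -240, 0, 59, 85], [-550, -249, 0, 61.5, 85], [-562.3, -254.7, 0, 62.6, 85], [-562.3, -254.7, 0, 62.6, 85], [-562.3, -254.7, 0, 62.6, 85]],
  ],
  squeeze=60,
)

```text
time_s: 2.4
ee_pos: [626.8, 205.8, 303.5]
eef_rot: [[-0.242, 0.97, -0.001], [0.97, 0.242, 0.0], [0.001, -0.001, -1.0]]
ft_force: [-0.9, 0.2, -0.3]
width: 85.2
finger_force: 0.0
```

```bash
python3 - <<'E'
from h import *
from scipy.optimize import least_squares
np.set_printoptions(precision=3,suppress=True)
st=bot.get_state();print(st["time_s"],st["joints"],st["ee_pos"],st["eef_rot"])
n0=np.array([-.52,-.085,.85]);n0/=np.linalg.norm(n0)
for srcs in (["top"],["side"],["top","side"]):
    P=np.vstack([np.load(s+"_head.npy")[:,:3] for s in srcs])
    b=np.array([616,-195,118.]);
    h=(P-b)@n0;T=P[(h>25)&(h<84)]
    r0=np.linalg.norm((T-b)-np.outer((T-b)@n0,n0),axis=1)
    T=T[r0<40]
    def f(p):
        n=np.array([p[0],p[1],1]);n/=np.linalg.norm(n);c=np.array([p[2],p[3],150.]);d=T-c
        r=np.linalg.norm(d-np.outer(d@n,n),axis=1)
        return np.where(r>23,r-27,r-18.5)
    q=least_squares(f,[n0[0]/n0[2],n0[1]/n0[2],596,-198],loss="soft_l1").x
    n=np.array([q[0],q[1],1]);n/=np.linalg.norm(n);c=np.array([q[2],q[3],150.])
    hh=(P-c)@n;r=np.linalg.norm((P-c)-np.outer(hh,n),axis=1)
    hr=hh[(r<27)&(r>19)];k=np.percentile(hr,[95,98,99])
    g=[np.median(hr[hr>x-3]) for x in k]
    print(srcs,len(T),n,"tilt",np.degrees(np.arccos(n[2])),np.degrees(np.arctan2(n[1],n[0])),"rim",k,c+n*k[0],"rms",np.sqrt(np.mean(np.clip(f(q),-5,5)**2)))
E
```

```text
2.4 [13.71  16.741 74.733  0.032 88.574 -0.322] [626.788 205.78  303.54 ] [[-0.242  0.97  -0.001]
 [ 0.97   0.242  0.   ]
 [ 0.001 -0.001 -1.   ]]
['top'] 710 [-0.52  -0.084  0.85 ] tilt 31.770072397020666 -170.84978919728997 rim [42.917 43.999 44.932] [ 560.67  -208.758  186.487] rms 1.168844619409407
['side'] 980 [-0.517 -0.078  0.852] tilt 31.526233181324898 -171.4673094368915 rim [40.962 41.511 41.736] [ 562.863 -208.024  184.916] rms 1.0807087081055897
['top', 'side'] 1690 [-0.518 -0.079  0.852] tilt 31.600211357905458 -171.35643008193117 rim [41.856 43.245 43.983] [ 561.787 -208.345  185.65 ] rms 1.1672557577271596
```

Request:
send_rows(
  plan=[
    [[0, 0, 30, 0, 85], [0, 0, 60, 0, 85], [0, 0, 78, 0, 85], [0, 0, 84.5, 0, 85], [0, 0, 84.5, 0, 85], [0, 0, 84.5, 0, 30], [0, 0, 84.5, 0, 30], [0, 0, 84.5, 0, 30], [0, 0, 84.5, 0, 30], [0, 0, 84.5, 0, 30], [0, 0, 84.5, 0, 30], [0, 0, 84.5, 0, 30], [0, 0, 84.5, 0, 30]],
  ],
  squeeze=70,
)

```text
time_s: 3.48
ee_pos: [627.8, 205.9, 221.4]
eef_rot: [[-0.242, 0.97, 0.003], [0.97, 0.242, 0.001], [0.0, 0.003, -1.0]]
ft_force: [0.2, 0.3, 7.2]
width: 33.9
finger_force: 69.7
```

Request:
send_rows(
  plan=[
    [[0, 0, -10, 0, 30], [0, 0, -35, 0, 30], [0, 0, -65, 0, 30], [0, 0, -95, 0, 30], [0, 0, -125, 0, 30], [0, 0, -155, 0, 30], [0, 0, -185, 0, 30], [0, 0, -200, 0, 30], [0, 0, -205, 0, 30], [0, 0, -205, 0, 30]],
  ],
)

```text
time_s: 4.32
ee_pos: [627.2, 205.6, 425.8]
eef_rot: [[-0.242, 0.97, 0.002], [0.97, 0.242, 0.0], [-0.0, 0.002, -1.0]]
ft_force: [-0.5, -0.2, -6.1]
width: 33.5
finger_force: 74.4
```

```bash
python3 - <<'E'
from h import *
s=bot.snapshot("side");save(s,"lift.png")
st=bot.get_state();print(st["joints"],st["width"],st["finger_force"],st["ft_force"])
E
```

```text
[ 1.37011986e+01  1.61872011e+01  6.30049738e+01 -1.79923180e-03
  1.00864081e+02 -2.94607826e-01] 33.54184077524461 74.37703013420105 [-0.33075148 -0.29067722 -6.45108382]
```

View pics/lift.png

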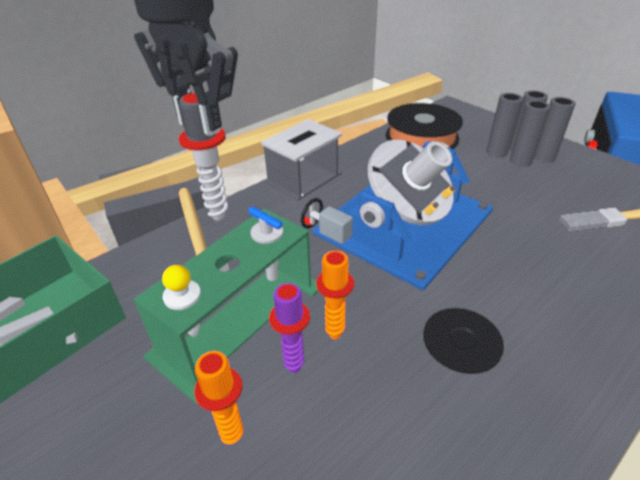

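The bolt is lifted clear: side view shows it upright in the gripper at (205,150), its hole empty at (228,264), and the other pins undisturbed. The bore leans 31.7° but rows can't tilt the tool directly. I'll test whether stretching past reach in free air tilts it.

Request:
send_rows(
  plan=[
    [[-20, 0, -30, 0, 30], [-40, 1, -60, 0, 30], [-55, 2, -90, 0, 30], [-58, 32, -100, 0, 30], [-61, 67, -100, 0, 30], [-64, 102, -100, 0, 30], [-67, 137, -100, 0, 30], [-70, 172, -100, 0, 30], [-73, 207, -100, 0, 30], [-76, 242, -100, 0, 30], [-79, 277, -100, 0, 30], [-79, 277, -100, 0, 30]],
  ],
)

```text
time_s: 5.37
ee_pos: [799.0, 172.5, 476.2]
eef_rot: [[-0.242, 0.97, 0.03], [0.97, 0.242, 0.007], [-0.001, 0.031, -1.0]]
ft_force: [0.3, 0.2, -4.8]
width: 33.6
finger_force: 74.4
```

```bash
python3 - <<'E'
from h import *
st=bot.get_state();print(np.round(st["joints"],2),st["joint_vel"],st["ee_pos"])
E
```

```text
[  8.55  56.13   1.49   0.14 120.63  -5.37] [-0.34272962  2.42098491 -2.08580419  0.08948553 -5.20611658 -0.37087929] [798.96805062 172.54177762 476.15406122]
```

Request:
send_rows(
  plan=[
    [[0, 0, 0, 0, 30], [0, 0, 0, 0, 30], [0, 0, 0, 0, 30]],
  ],
)

```text
time_s: 5.62
ee_pos: [797.5, 172.6, 482.5]
eef_rot: [[-0.242, 0.97, 0.037], [0.97, 0.242, 0.008], [-0.001, 0.038, -0.999]]
ft_force: [-0.8, 0.3, -5.2]
width: 33.5
finger_force: 74.4
```

```bash
python3 - <<'E'
from h import *
st=bot.get_state();print(np.round(st["joints"],2),st["joint_vel"],st["ee_pos"])
E
```

```text
[  8.57  55.8    1.28   0.14 120.75  -5.36] [ 0.06260391 -0.15573747 -0.01609918  0.01759501  0.03238836 -0.02462146] [797.54461561 172.63125609 482.5150054 ]
```

Request:
send_rows(
  plan=[
    [[0, 40, 0, 0, 30], [0, 80, 0, 0, 30], [0, 120, 0, 0, 30], [0, 200, 0, 0, 30], [0, 200, 0, 0, 30], [0, 200, 0, 0, 30], [0, 200, 0, 0, 30]],
  ],
)

```text
time_s: 6.2
ee_pos: [834.7, 185.2, 424.6]
eef_rot: [[-0.242, 0.968, 0.066], [0.97, 0.242, 0.014], [-0.002, 0.067, -0.998]]
ft_force: [-0.4, -0.0, -5.4]
width: 33.6
finger_force: 74.7
```

```bash
python3 - <<'E'
from h import *
st=bot.get_state();print(np.round(st["joints"],2),st["joint_vel"],st["ee_pos"])
E
```

```text
[  9.    59.85   1.35   0.25 114.96  -4.89] [ 0.35044069  2.5483231  -0.26696844  0.05364074 -2.94963953  0.35322773] [834.65985471 185.22421154 424.59976045]
```

Request:
send_rows(
  plan=[
    [[0, 260, -150, 0, 30], [0, 260, -150, 0, 30], [0, 260, -150, 0, 30], [0, 260, -150, 0, 30], [0, 260, -150, 0, 30], [0, 260, -150, 0, 30], [0, 260, -150, 0, 30], [0, 260, -150, 0, 30]],
  ],
)

```text
time_s: 6.87
ee_pos: [829.3, 188.2, 456.4]
eef_rot: [[-0.242, 0.965, 0.102], [0.97, 0.241, 0.023], [-0.003, 0.104, -0.995]]
ft_force: [-0.1, -0.7, -6.3]
width: 33.9
finger_force: 74.7
```

```bash
python3 - <<'E'
from h import *
st=bot.get_state();print(np.round(st["joints"],2),st["joint_vel"],st["ee_pos"])
E
```

```text
[  9.22  57.72   1.32   0.38 114.97  -4.61] [ 0.2691049  -0.88329096  0.16280061 -0.00915689  1.12917259  0.1984165 ] [829.34894111 188.24224268 456.43768526]
```

Overreaching tilts the tool, the tilt is kept from call to call, and each call adds about 2°. I'll repeat it in short calls.

Request:
send_rows(
  plan=[
    [[0, 280, -120, 0, 30], [0, 280, -120, 0, 30], [0, 280, -120, 0, 30]],
  ],
)

```text
time_s: 7.12
ee_pos: [835.8, 191.8, 464.7]
eef_rot: [[-0.242, 0.96, 0.138], [0.97, 0.24, 0.031], [-0.003, 0.141, -0.99]]
ft_force: [-0.1, -0.2, -4.9]
width: 34.0
finger_force: 74.7
```

Request:
send_rows(
  plan=[
    [[0, 280, -110, 0, 30], [0, 280, -110, 0, 30], [0, 280, -110, 0, 30], [0, 280, -110, 0, 30], [0, 280, -110, 0, 30]],
  ],
)

```text
time_s: 7.53
ee_pos: [841.2, 195.6, 473.3]
eef_rot: [[-0.242, 0.955, 0.171], [0.97, 0.239, 0.039], [-0.004, 0.175, -0.985]]
ft_force: [0.4, -0.4, -5.1]
width: 33.1
finger_force: 74.7
```

Request:
send_rows(
  plan=[
    [[0, 280, -100, 0, 30], [0, 280, -100, 0, 30], [0, 280, -100, 0, 30]],
  ],
)

```text
time_s: 7.78
ee_pos: [848.0, 198.8, 481.2]
eef_rot: [[-0.242, 0.948, 0.206], [0.97, 0.237, 0.047], [-0.005, 0.211, -0.977]]
ft_force: [-0.0, -0.4, -4.8]
width: 33.7
finger_force: 74.7
```

```bash
python3 - <<'E'
from h import *
st=bot.get_state();print(np.round(st["joints"],2),st["joint_vel"],st["ee_pos"])
E
```

```text
[  9.6   56.33   1.33   0.72 110.17  -4.09] [ 0.22807269 -0.62245096  0.07862337 -0.11255186  0.99064589  0.36613491] [848.00265974 198.79800955 481.16767795]
```

Request:
send_rows(
  plan=[
    [[-60, 280, -90, 0, 30], [-60, 280, -90, 0, 30], [-60, 280, -90, 0, 30]],
  ],
)

```text
time_s: 8.03
ee_pos: [859.6, 181.2, 488.3]
eef_rot: [[-0.241, 0.94, 0.24], [0.971, 0.235, 0.054], [-0.006, 0.246, -0.969]]
ft_force: [0.6, 0.1, -4.6]
width: 33.7
finger_force: 74.7
```

Request:
send_rows(
  plan=[
    [[-20, 280, -80, 0, 30], [-20, 280, -80, 0, 30]],
  ],
)

```text
time_s: 8.2
ee_pos: [868.4, 180.0, 494.5]
eef_rot: [[-0.24, 0.931, 0.275], [0.971, 0.232, 0.061], [-0.007, 0.281, -0.96]]
ft_force: [-1.2, 0.3, -4.7]
width: 33.6
finger_force: 74.7
```

Request:
send_rows(
  plan=[
    [[-20, 280, -70, 0, 30]],
  ],
)

```text
time_s: 8.28
ee_pos: [874.8, 180.6, 498.6]
eef_rot: [[-0.24, 0.923, 0.299], [0.971, 0.231, 0.066], [-0.008, 0.306, -0.952]]
ft_force: [-0.3, -0.7, -5.5]
width: 33.4
finger_force: 74.7
```

```bash
python3 - <<'E'
from h import *
st=bot.get_state();print(np.round(st["joints"],2),st["joint_vel"],st["ee_pos"])
E
```

```text
[  7.92  55.59   1.36   1.44 105.24  -5.45] [ -0.86027236  -1.91151068   0.05826135   1.66459161 -20.29923294
  -0.6084995 ] [874.76160464 180.55739951 498.63728699]
```

Request:
send_rows(
  plan=[
    [[-80, 260, -60, 0, 30], [-80, 260, -60, 0, 30]],
  ],
)

```text
time_s: 8.45
ee_pos: [886.5, 164.5, 506.3]
eef_rot: [[-0.24, 0.911, 0.335], [0.971, 0.229, 0.073], [-0.01, 0.343, -0.939]]
ft_force: [1.2, -0.3, -5.1]
width: 33.4
finger_force: 74.7
```

Request:
send_rows(
  plan=[
    [[-80, 260, -50, 0, 30], [-80, 260, -50, 0, 30]],
  ],
)

```text
time_s: 8.62
ee_pos: [897.7, 147.9, 511.9]
eef_rot: [[-0.238, 0.899, 0.367], [0.971, 0.226, 0.078], [-0.013, 0.375, -0.927]]
ft_force: [0.1, 0.3, -4.4]
width: 33.5
finger_force: 74.7
```

Request:
send_rows(
  plan=[
    [[-80, 260, -40, 0, 30], [-80, 260, -40, 0, 30]],
  ],
)

```text
time_s: 8.78
ee_pos: [908.6, 133.3, 517.5]
eef_rot: [[-0.237, 0.886, 0.4], [0.971, 0.223, 0.082], [-0.016, 0.408, -0.913]]
ft_force: [0.7, 0.7, -4.9]
width: 33.8
finger_force: 74.8
```

Request:
send_rows(
  plan=[
    [[-80, 260, -30, 0, 30], [-80, 260, -30, 0, 30]],
  ],
)

```text
time_s: 8.95
ee_pos: [919.4, 120.0, 522.6]
eef_rot: [[-0.235, 0.871, 0.432], [0.972, 0.22, 0.086], [-0.02, 0.44, -0.898]]
ft_force: [-0.5, 0.7, -5.8]
width: 33.1
finger_force: 74.8
```

```bash
python3 - <<'E'
from h import *
st=bot.get_state();print(np.round(st["joints"],2),st["joint_vel"],st["ee_pos"])
E
```

```text
[ 3.14 55.02  1.34  3.62 97.73 -9.42] [-5.54503325 -0.14200029 -0.08103855  2.49452041 -1.90617416 -4.66705488] [919.43357031 120.04559553 522.61262983]
```

Request:
send_rows(
  plan=[
    [[-150, 260, -20, 0, 30], [-150, 260, -20, 0, 30]],
  ],
)

```text
time_s: 9.12
ee_pos: [931.5, 91.9, 526.5]
eef_rot: [[-0.234, 0.855, 0.462], [0.972, 0.218, 0.089], [-0.024, 0.47, -0.882]]
ft_force: [0.7, -0.3, -4.6]
width: 33.6
finger_force: 74.7
```

Request:
send_rows(
  plan=[
    [[-150, 260, -10, 0, 30], [-150, 260, -10, 0, 30]],
  ],
)

```text
time_s: 9.28
ee_pos: [943.1, 63.8, 529.7]
eef_rot: [[-0.23, 0.84, 0.492], [0.973, 0.214, 0.09], [-0.03, 0.499, -0.866]]
ft_force: [0.4, 0.3, -5.3]
width: 33.5
finger_force: 74.8
```

Request:
send_rows(
  plan=[
    [[0, 0, 0, 0, 30], [0, 0, 0, 0, 30]],
  ],
)

```text
time_s: 9.45
ee_pos: [942.7, 63.8, 529.2]
eef_rot: [[-0.229, 0.841, 0.49], [0.973, 0.213, 0.09], [-0.029, 0.498, -0.867]]
ft_force: [0.5, -0.4, -5.5]
width: 33.8
finger_force: 74.8
```

```bash
python3 - <<'E'
from h import *
st=bot.get_state();print(np.round(st["joints"],2),st["joint_vel"],st["ee_pos"],st["eef_rot"])
E
```

```text
[ -0.98  55.19   1.36   5.65  94.03 -12.79] [ 1.79157317 -0.14293136 -0.12707177  0.54761704 -0.21402308  0.27005231] [942.71593309  63.81140179 529.16599503] [[-0.22916849  0.84093682  0.49021125]
 [ 0.97296311  0.21275613  0.08987559]
 [-0.02871575  0.49755412 -0.8669575 ]]
```

Request:
send_rows(
  plan=[
    [[-200, 230, 0, 0, 30], [-200, 230, 0, 0, 30]],
  ],
)

```text
time_s: 9.62
ee_pos: [953.8, 29.1, 532.1]
eef_rot: [[-0.23, 0.822, 0.52], [0.972, 0.214, 0.093], [-0.035, 0.528, -0.849]]
ft_force: [-0.4, -1.0, -4.4]
width: 33.5
finger_force: 74.8
```

```bash
cat >> h.py <<'E'
N=np.array([-.519,-.081,.851]);N/=np.linalg.norm(N);RIM=np.array([562,-208.3,185.5])
def go(p,st):  # tool shift to bring TCP to p
    return np.array(st["eef_rot"]).T@(np.array(p)-np.array(st["ee_pos"]))
E
python3 - <<'E'
from h import *
np.set_printoptions(precision=3,suppress=True)
st=bot.get_state();print(st["joints"],st["ee_pos"],st["eef_rot"])
R=np.array(st["eef_rot"]);print("ang",np.degrees(np.arccos(-R[:,2]@N)),np.cross(R[:,2],-N))
# grasp to collar 29ish; TCP above rim along N: collar height h -> h+29+54
for h in (145,130):
    p=RIM+N*(h+86);print(h,p,go(p,st))
E
```

```text
[ -3.519  55.377   1.325   7.158  92.094 -15.156] [953.818  29.085 532.114] [[-0.23   0.822  0.52 ]
 [ 0.972  0.214  0.093]
 [-0.035  0.528 -0.849]]
ang 0.6893062201526853 [-0.01   0.002 -0.006]
145 [ 442.118 -227.01   382.069] [-125.93  -554.616 -162.719]
130 [ 449.903 -225.795  369.305] [-126.095 -554.69  -147.72 ]
```

Tool axis is now 0.7° from the bore axis. Moving to 160 mm out along the bore axis, rewinding the wrist on the way.

Request:
send_rows(
  plan=[
    [[-5, -22, -20, -4, 30], [-13, -56, -50, -9, 30], [-21, -92, -70, -14, 30], [-30, -130, -90, -19, 30], [-38, -168, -110, -24, 30], [-47, -206, -125, -29, 30], [-55, -244, -140, -34, 30], [-64, -282, -150, -39, 30], [-73, -320, -158, -44, 30], [-81, -358, -166, -49, 30], [-90, -396, -172, -54, 30], [-99, -434, -178, -59, 30], [-108, -472, -178, -64, 30], [-116, -510, -178, -70, 30], [-122, -538, -178, -75, 30], [-126, -554, -178, -80, 30], [-126, -554, -178, -80, 30], [-126, -554, -178, -80, 30]],
  ],
)

```text
time_s: 11.12
ee_pos: [430.4, -230.0, 392.5]
eef_rot: [[-0.853, -0.078, 0.517], [-0.036, 0.995, 0.09], [-0.521, 0.058, -0.851]]
ft_force: [-0.3, 0.1, -5.8]
width: 33.6
finger_force: 74.8
```

```bash
python3 - <<'E'
from h import *
np.set_printoptions(precision=3,suppress=True)
st=bot.get_state();print(st["joints"],st["ee_pos"],st["eef_rot"],st["width"],st["finger_force"])
R=np.array(st["eef_rot"]);print("ang",np.degrees(np.arccos(-R[:,2]@N)))
print(go(RIM+N*(145+86),st))
for n in ("side","top"):
    s=bot.snapshot(n);tip=np.array(st["ee_pos"])+R[:,2]*(86.4+121.5);q=proj(s,tip);r=proj(s,RIM);print(n,q,r)
    x0=int(np.clip(q[0]-100,0,440));y0=int(np.clip(q[1]-110,0,300));save(s,n+"_w.png",(x0,y0,x0+200,y0+180),2);print(x0,y0)
    np.savez(n+"_w.npz",W=world(s),img=s["img"])
a=np.hstack([cv2.imread("pics/side_w.png"),cv2.imread("pics/top_w.png")]);cv2.imwrite("pics/w.png",a)
E
```

```text
[ -50.289  -29.388  112.87    27.457   80.643 -144.513] [ 430.398 -230.013  392.531] [[-0.853 -0.078  0.517]
 [-0.036  0.995  0.09 ]
 [-0.521  0.058 -0.851]] 33.56658089394114 74.79241847991943
ang 0.5300565307009768
[-4.649  1.472 15.234]
side [455.388 141.645] [440.288 152.356]
355 31
top [481.121 237.635] [475.088 227.083]
381 127
```

View pics/w.png

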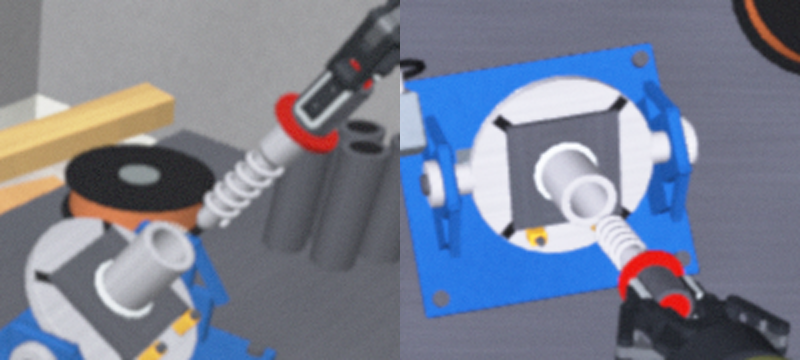

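The view shows the bolt lined up with the tube: its tip is at side (457,142) and the rim at (440,152), both as projected. Correcting sideways and entering.

Request:
send_rows(
  plan=[
    [[-4.6, 1.5, 10, 0, 30], [-4.6, 1.5, 20, 0, 30], [-4.6, 1.5, 28, 0, 30], [-4.6, 1.5, 35, 0, 30], [-4.6, 1.5, 42, 0, 30], [-4.6, 1.5, 48, 0, 30], [-4.6, 1.5, 54, 0, 30], [-4.6, 1.5, 60, 0, 30], [-4.6, 1.5, 60, 0, 30], [-4.6, 1.5, 60, 0, 30]],
  ],
)

```text
time_s: 12.05
ee_pos: [468.8, -221.5, 346.6]
eef_rot: [[-0.851, -0.081, 0.519], [-0.039, 0.995, 0.091], [-0.524, 0.058, -0.85]]
ft_force: [0.1, 0.5, -4.8]
width: 33.4
finger_force: 75.0
```

```bash
cat > q.py <<'E'
from h import *
np.set_printoptions(precision=3,suppress=True)
st=bot.get_state();R=np.array(st["eef_rot"]);d=np.array(st["ee_pos"])-RIM
print(st["time_s"],np.round(st["joints"],1),"h",d@N-86.4,"lat(tool)",R.T@(np.outer(1,d)[0]-N*(d@N)),"F tool",R.T@np.array(st["ft_force"]),"T",R.T@np.array(st["ft_torque"]),st["width"],st["finger_force"],"ang",np.degrees(np.arccos(-R[:,2]@N)))
E
python3 q.py
```

```text
12.05 [ -45.4  -24.7  114.4   27.    72.8 -143.2] h 100.10749623956272 lat(tool) [-4.381  1.791  0.026] F tool [2.396 0.189 4.149] T [ 0.133  0.782 -0.001] 33.398730417348254 74.96316075325012 ang 0.6060398717949705
```

Request:
send_rows(
  plan=[
    [[2, -0.8, 0, 0, 30], [4, -1.6, 0, 0, 30], [4.2, -1.7, 0, 0, 30], [4.2, -1.7, 0, 0, 30]],
  ],
)

```text
time_s: 12.38
ee_pos: [465.2, -223.7, 344.9]
eef_rot: [[-0.85, -0.08, 0.52], [-0.039, 0.995, 0.09], [-0.525, 0.057, -0.849]]
ft_force: [-0.4, -0.1, -4.8]
width: 33.5
finger_force: 75.0
```

```bash
python3 q.py; python3 - <<'E'
from h import *
st=bot.get_state();R=np.array(st["eef_rot"]);z=R[:,2]
c=np.array(st["ee_pos"])+z*83.4 # collar mid
s=bot.snapshot("side");t=bot.snapshot("top")
for s,n in((s,"side"),(t,"top")):
    q=proj(s,c);im=s["img"].astype(int)
    m=(im[...,0]>120)&(im[...,1]<60)&(im[...,2]<60);yy,xx=np.nonzero(m);k=(np.hypot(xx-q[0],yy-q[1])<32)
    W=world(s)[m];k3=np.linalg.norm(W-c,axis=1)<34;print(n,q,cv2.minEnclosingCircle(np.c_[xx,yy][k].astype(np.float32)),xx[k].size,W[k3].mean(0),c)
    save(s,n+"_w2.png",(int(q[0])-60,int(q[1])-60,int(q[0])+60,int(q[1])+60),3)
a=np.hstack([cv2.imread("pics/side_w2.png"),cv2.imread("pics/top_w2.png")]);cv2.imwrite("pics/w2.png",a)
E
```

```text
12.3833 [ -46.   -25.   114.8   27.2   72.9 -143.8] h 100.7760110433334 lat(tool) [-0.314 -0.282 -0.002] F tool [ 2.883 -0.34   3.835] T [0.055 0.765 0.078] 33.467121746913925 74.96340751647949 ang 0.5469990665288073
side [478.63212273 114.5572442 ] ((486.33349609375, 107.44099426269531), 21.815298080444336) 260 [ 502.39310938 -203.06307013  273.70100848] [ 508.53794252 -216.19757195  274.10127241]
top [493.03507197 249.82007922] ((496.6377258300781, 253.3502960205078), 17.72764778137207) 282 [ 519.26058052 -212.77161156  284.66902516] [ 508.53794252 -216.19757195  274.10127241]
```

View pics/w2.png

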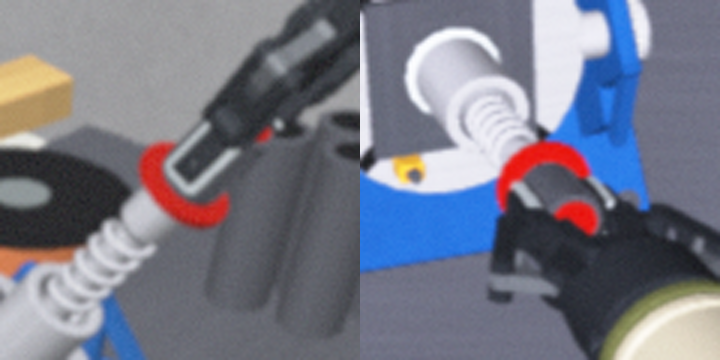

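The bolt tip is inside the tube mouth, coaxial, and only the bolt's weight shows on the wrist. Lowering it to about 26 mm above the rim.

Request:
send_rows(
  plan=[
    [[0, 0, 6, 0, 30], [0, 0, 12, 0, 30], [0, 0, 18, 0, 30], [0, 0, 24, 0, 30], [0, 0, 30, 0, 30], [0, 0, 35, 0, 30], [0, 0, 40, 0, 30], [0, 0, 40, 0, 30]],
  ],
)

```text
time_s: 13.15
ee_pos: [486.3, -219.3, 309.3]
eef_rot: [[-0.851, -0.081, 0.519], [-0.039, 0.995, 0.092], [-0.524, 0.058, -0.85]]
ft_force: [-0.5, -0.5, -5.0]
width: 33.2
finger_force: 75.0
```

```bash
python3 q.py
```

```text
13.15 [ -43.4  -21.4  115.8   27.2   67.8 -143.6] h 59.115996482909566 lat(tool) [0.195 0.766 0.008] F tool [ 3.03  -0.72   3.967] T [ 0.132  0.816 -0.015] 33.24454279363689 74.95378732681274 ang 0.6466922793726573
```

Request:
send_rows(
  plan=[
    [[-0.2, -0.6, 5, 0, 30], [-0.2, -0.7, 10, 0, 30], [-0.2, -0.8, 15, 0, 30], [-0.2, -0.9, 20, 0, 30], [-0.2, -1, 25, 0, 30], [-0.2, -1, 29, 0, 30], [-0.2, -1, 33, 0, 30], [-0.2, -1, 33, 0, 30]],
  ],
)

```text
time_s: 13.82
ee_pos: [503.6, -217.4, 281.6]
eef_rot: [[-0.851, -0.081, 0.519], [-0.039, 0.995, 0.092], [-0.524, 0.058, -0.85]]
ft_force: [0.1, -0.2, -6.2]
width: 33.2
finger_force: 75.0
```

```bash
python3 q.py
```

```text
13.8167 [ -41.6  -18.   116.1   27.5   63.6 -143.7] h 26.467351162881627 lat(tool) [-0.196 -0.     0.   ] F tool [ 3.143 -0.604  5.294] T [0.084 0.8   0.044] 33.15166969150306 74.95381236076355 ang 0.625390714590398
```

Request:
send_rows(
  plan=[
    [[0, 0, 1.5, 0, 30], [0, 0, 3, 0, 30], [0, 0, 4.5, 0, 30], [0, 0, 6, 0, 30], [0, 0, 6, 0, 30]],
  ],
)

```text
time_s: 14.23
ee_pos: [506.7, -217.2, 277.4]
eef_rot: [[-0.85, -0.081, 0.52], [-0.039, 0.995, 0.091], [-0.525, 0.057, -0.849]]
ft_force: [-0.1, 1.0, -5.4]
width: 33.6
finger_force: 75.0
```

Request:
send_rows(
  plan=[
    [[0, 0, 1, 0, 30], [0, 0, 2, 0, 30], [0, 0, 3, 0, 30], [0, 0, 3, 0, 30]],
  ],
)

```text
time_s: 14.57
ee_pos: [508.3, -216.9, 274.9]
eef_rot: [[-0.85, -0.081, 0.52], [-0.039, 0.995, 0.091], [-0.525, 0.057, -0.849]]
ft_force: [0.5, 1.2, -5.8]
width: 33.5
finger_force: 75.0
```

```bash
python3 q.py
```

```text
14.5667 [ -41.2  -17.1  116.1   27.6   62.6 -143.8] h 18.273476413064714 lat(tool) [-0.658 -0.177 -0.001] F tool [2.581 0.801 5.319] T [0.075 0.815 0.028] 33.4973669429571 74.9534547328949 ang 0.5816299013113908
```

Request:
send_rows(
  plan=[
    [[0.3, 0, 1, 0, 30], [0.5, 0.1, 2, 0, 30], [0.5, 0.1, 3, 0, 30], [0.5, 0.1, 3, 0, 30]],
  ],
)

```text
time_s: 14.9
ee_pos: [509.4, -216.5, 272.0]
eef_rot: [[-0.85, -0.081, 0.52], [-0.039, 0.995, 0.091], [-0.525, 0.057, -0.849]]
ft_force: [0.6, 0.3, -4.8]
width: 33.5
finger_force: 75.0
```

```bash
python3 q.py
```

```text
14.9 [ -41.   -16.8  116.2   27.6   62.2 -143.8] h 15.198277877508843 lat(tool) [-0.107  0.008  0.   ] F tool [1.969 0.006 4.416] T [ 0.09   0.824 -0.009] 33.47515309719682 74.95327234268188 ang 0.5903557909273586
```

Request:
send_rows(
  plan=[
    [[0, 0, 1, 0, 30], [0, 0, 2, 0, 30], [0, 0, 3, 0, 30], [0, 0, 3, 0, 30]],
  ],
)

```text
time_s: 15.23
ee_pos: [510.9, -216.3, 269.5]
eef_rot: [[-0.85, -0.081, 0.52], [-0.039, 0.995, 0.091], [-0.525, 0.057, -0.849]]
ft_force: [-0.2, 0.3, -5.5]
width: 33.4
finger_force: 75.0
```

```bash
python3 q.py
```

```text
15.2333 [ -40.9  -16.4  116.2   27.6   61.8 -143.9] h 12.211709224526146 lat(tool) [-0.137 -0.007  0.   ] F tool [3.084 0.013 4.622] T [ 0.076  0.806 -0.035] 33.437689951007904 74.95281457901001 ang 0.5859387231277046
```

Request:
send_rows(
  plan=[
    [[0, 0, 1, 0, 30], [0, 0, 2, 0, 30], [0, 0, 3, 0, 30], [0, 0, 3, 0, 30]],
  ],
)

```text
time_s: 15.57
ee_pos: [512.8, -216.4, 269.3]
eef_rot: [[-0.85, -0.082, 0.521], [-0.04, 0.995, 0.09], [-0.526, 0.056, -0.849]]
ft_force: [-13.2, 1.8, 8.7]
width: 33.8
finger_force: 77.1
```

```bash
python3 q.py
```

```text
15.5667 [ -40.7  -16.2  116.1   27.7   61.6 -143.9] h 11.086196013547692 lat(tool) [-1.57  -0.271  0.003] F tool [  6.516   3.323 -14.102] T [-0.834  1.802  0.035] 33.75746656186785 77.0602011680603 ang 0.5572411601677212
```

Contact felt at collar height about 11 mm with about 19 N, well below forcing. Turning clockwise with the matching feed.

Request:
send_rows(
  plan=[
    [[0.4, 0.1, 0.2, 6, 30], [0.8, 0.2, 0.4, 12, 30], [1, 0.2, 0.7, 19, 30], [1, 0.2, 0.9, 26, 30], [1, 0.2, 1.2, 33, 30], [1, 0.2, 1.4, 40, 30], [1, 0.2, 1.4, 40, 30]],
  ],
)

```text
time_s: 16.15
ee_pos: [512.8, -216.4, 267.6]
eef_rot: [[-0.699, 0.489, 0.522], [0.615, 0.783, 0.089], [-0.365, 0.384, -0.848]]
ft_force: [-8.1, -0.1, 6.5]
width: 33.7
finger_force: 76.2
```

```bash
python3 q.py
```

```text
16.15 [ -40.7  -16.2  116.2   27.7   61.3 -103.5] h 9.63266875742488 lat(tool) [-0.787  0.244  0.   ] F tool [ 3.272 -1.528 -9.763] T [0.54  1.177 0.126] 33.670659154495276 76.23542904853821 ang 0.5304591906805777
```

Request:
send_rows(
  plan=[
    [[0, 0, 0.25, 7, 30], [0, 0, 0.5, 14, 30], [0, 0, 0.75, 21, 30], [0, 0, 1, 28, 30], [0, 0, 1.25, 35, 30], [0, 0, 1.5, 42, 30], [0, 0, 1.8, 49, 30], [0, 0, 2.05, 56, 30], [0, 0, 2.3, 63, 30], [0, 0, 2.55, 70, 30], [0, 0, 2.55, 70, 30]],
  ],
)

```text
time_s: 17.07
ee_pos: [513.8, -216.1, 265.4]
eef_rot: [[0.221, 0.824, 0.521], [0.946, -0.31, 0.09], [0.236, 0.473, -0.849]]
ft_force: [-12.4, 0.3, 9.3]
width: 33.5
finger_force: 76.7
```

```bash
python3 q.py
```

```text
17.0667 [-40.6 -15.9 116.2  27.7  61.1 -33.5] h 7.187430739620254 lat(tool) [-0.081  0.526 -0.001] F tool [ -0.261  -5.909 -14.335] T [ 1.818 -0.036  0.133] 33.49228606985841 76.74289584159851 ang 0.5276007467689436
```

Request:
send_rows(
  plan=[
    [[0, 0, 0.25, 7, 30], [0, 0, 0.5, 14, 30], [0, 0, 0.75, 21, 30], [0, 0, 1, 28, 30], [0, 0, 1.25, 35, 30], [0, 0, 1.5, 42, 30], [0, 0, 1.75, 49, 30], [0, 0, 2, 56, 30], [0, 0, 2.25, 63, 30], [0, 0, 2.5, 70, 30], [0, 0, 2.75, 77, 30], [0, 0, 3, 84, 30], [0, 0, 3.25, 91, 30], [0, 0, 3.5, 98, 30], [0, 0, 3.75, 105, 30], [0, 0, 4, 112, 30], [0, 0, 4.25, 119, 30], [0, 0, 4.5, 126, 30], [0, 0, 4.75, 133, 30], [0, 0, 4.75, 133, 30]],
  ],
)

```text
time_s: 18.73
ee_pos: [516.3, -215.7, 261.4]
eef_rot: [[0.452, -0.724, 0.521], [-0.872, -0.481, 0.09], [0.186, -0.495, -0.849]]
ft_force: [-13.9, -0.1, 8.7]
width: 33.8
finger_force: 76.7
```

```bash
python3 q.py
```

```text
18.7333 [-40.3 -15.4 116.2  27.8  60.5  99.5] h 2.474024312685785 lat(tool) [ 0.466 -0.337 -0.001] F tool [ -4.631   5.795 -14.642] T [-1.35  -1.354  0.056] 33.76426226914673 76.68933749198914 ang 0.5246848951520218
```

Request:
send_rows(
  plan=[
    [[0, 0, 0.25, 7, 30], [0, 0, 0.5, 14, 30], [0, 0, 0.75, 21, 30], [0, 0, 1, 28, 30], [0, 0, 1.25, 35, 30], [0, 0, 1.5, 42, 30], [0, 0, 1.65, 46, 30], [0, 0, 1.65, 46, 30]],
  ],
)

```text
time_s: 19.4
ee_pos: [517.1, -215.4, 259.9]
eef_rot: [[-0.204, -0.829, 0.521], [-0.953, 0.291, 0.09], [-0.226, -0.478, -0.849]]
ft_force: [-15.4, 1.9, 9.7]
width: 33.6
finger_force: 77.0
```

```bash
python3 q.py; python3 - <<'E'
from h import *
np.set_printoptions(precision=1,suppress=True)
s=bot.snapshot("side");q=proj(s,RIM);print(q)
save(s,"s3.png",(int(q[0])-50,int(q[1])-50,int(q[0])+50,int(q[1])+40),6)
E
```

```text
19.4 [-40.2 -15.2 116.2  27.8  60.3 145.3] h 0.7894600439492194 lat(tool) [-0.049 -0.389  0.   ] F tool [ -0.831   8.671 -16.099] T [-2.166 -0.133  0.224] 33.60925727891664 76.96299076080322 ang 0.5420203446974972
[440.3 152.4]
```

View pics/s3.png

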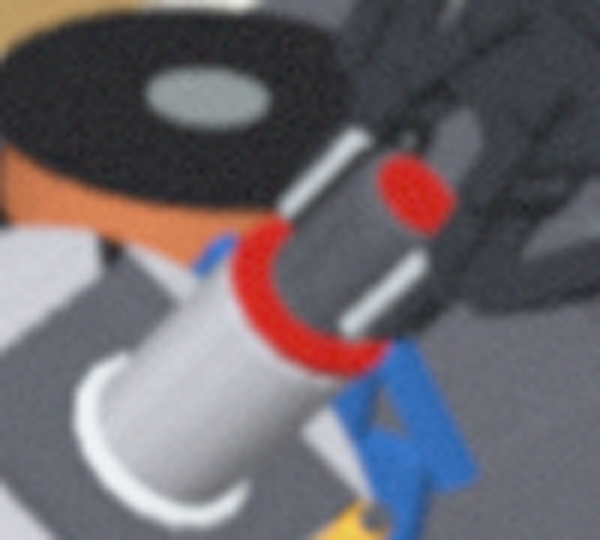

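The collar is nearly on the rim, with its red ring meeting the tube in the crop. The wrist is near its limit, so I'll let go, rewind, re-grip and finish until it seats.

Request:
send_rows(
  plan=[
    [[0, 0, -1.5, 0, 60], [0, 0, -1.5, 0, 60], [0, 0, -1.5, 0, 60], [0, 0, -1.5, 0, 60], [0, 0, -1.5, -7, 60], [0, 0, -1.5, -14, 60], [0, 0, -1.5, -21, 60], [0, 0, -1.5, -28, 60], [0, 0, -1.5, -35, 60], [0, 0, -1.5, -42, 60], [0, 0, -1.5, -49, 60], [0, 0, -1.5, -56, 60], [0, 0, -1.5, -63, 60], [0, 0, -1.5, -70, 60], [0, 0, -1.5, -77, 60], [0, 0, -1.5, -84, 60], [0, 0, -1.5, -91, 60], [0, 0, -1.5, -98, 60], [0, 0, -1.5, -105, 60], [0, 0, -1.5, -110, 60]],
  ],
)

```text
time_s: 21.12
ee_pos: [516.5, -215.1, 259.3]
eef_rot: [[0.848, 0.101, 0.52], [0.063, -0.994, 0.091], [0.526, -0.044, -0.849]]
ft_force: [-0.2, 0.0, 0.5]
width: 60.0
finger_force: 0.0
```

```bash
python3 q.py
```

```text
21.1167 [-40.3 -15.2 116.3  27.8  60.3  34.6] h 0.6210846535879995 lat(tool) [-0.412 -0.264  0.001] F tool [ 0.128 -0.069 -0.524] T [-0.002 -0.268  0.003] 59.99049157207831 0.0 ang 0.5785535234944174
```

Re-grip and turn on gently, watching the twist for seating.

Request:
send_rows(
  plan=[
    [[0, 0, 0, 0, 30], [0, 0, 0, 0, 30], [0, 0, 0, 0, 30], [0, 0, 0, 0, 30], [0, 0, 0, 0, 30], [0, 0, 0, 0, 30], [0, 0, 0.3, 5, 30], [0, 0, 0.5, 10, 30], [0, 0, 0.7, 15, 30], [0, 0, 0.7, 15, 30]],
  ],
)

```text
time_s: 21.95
ee_pos: [516.9, -215.2, 259.0]
eef_rot: [[0.844, -0.131, 0.521], [-0.207, -0.974, 0.09], [0.495, -0.184, -0.849]]
ft_force: [-2.6, -0.2, 3.7]
width: 33.8
finger_force: 69.2
```

```bash
python3 q.py
```

```text
21.95 [-40.2 -15.2 116.3  27.8  60.2  50.3] h 0.16368752741463766 lat(tool) [-0.272 -0.062  0.   ] F tool [-0.285 -0.113 -4.473] T [ 0.038 -0.005  0.006] 33.83219180405549 69.19758081436157 ang 0.5635938918873983
```

Request:
send_rows(
  plan=[
    [[0, 0, 0.2, 5, 30], [0, 0, 0.4, 10, 30], [0, 0, 0.55, 15, 30], [0, 0, 0.55, 15, 30]],
  ],
)

```text
time_s: 22.28
ee_pos: [517.2, -215.2, 258.7]
eef_rot: [[0.782, -0.343, 0.521], [-0.45, -0.889, 0.09], [0.432, -0.305, -0.849]]
ft_force: [-0.5, 0.2, 4.0]
width: 33.6
finger_force: 69.1
```

```bash
python3 q.py
```

```text
22.2833 [-40.2 -15.1 116.3  27.9  60.2  65.1] h -0.3160476170830151 lat(tool) [-0.142  0.008  0.   ] F tool [ 1.205 -1.229 -3.655] T [0.051 0.115 0.007] 33.556334712571896 69.09402251243591 ang 0.5567044020040197
```

Request:
send_rows(
  plan=[
    [[0, 0, 0.2, 5, 30], [0, 0, 0.4, 10, 30], [0, 0, 0.4, 10, 30]],
  ],
)

```text
time_s: 22.53
ee_pos: [517.3, -215.7, 258.5]
eef_rot: [[0.711, -0.473, 0.521], [-0.596, -0.798, 0.089], [0.374, -0.374, -0.849]]
ft_force: [-1.9, -1.8, 5.8]
width: 33.8
finger_force: 69.4
```

```bash
python3 q.py
```

```text
22.5333 [-40.2 -15.1 116.3  27.8  60.1  75. ] h -0.4520697472202073 lat(tool) [ 0.122  0.446 -0.004] F tool [ 1.906  0.2   -6.107] T [-0.414 -0.012  0.018] 33.79899904426896 69.42306876182556 ang 0.49492512918584647
```

Request:
send_rows(
  plan=[
    [[0, 0, 0.1, 3, 30], [0, 0, 0.2, 6, 30], [0, 0, 0.2, 6, 30]],
  ],
  squeeze=25,
)

```text
time_s: 22.78
ee_pos: [517.2, -215.9, 258.3]
eef_rot: [[0.659, -0.543, 0.52], [-0.674, -0.733, 0.089], [0.333, -0.409, -0.849]]
ft_force: [-5.0, -3.5, 6.3]
width: 34.2
finger_force: 69.6
```

```bash
python3 q.py
```

```text
22.7833 [-40.2 -15.1 116.3  27.8  60.1  80.9] h -0.5683820727478377 lat(tool) [ 0.159  0.74  -0.006] F tool [ 1.192  2.721 -8.218] T [-0.669 -0.137 -0.033] 34.18087434563231 69.61830496788025 ang 0.46564054174974906
```

Request:
send_rows(
  plan=[
    [[0, 0, 0.1, 3, 30], [0, 0, 0.2, 6, 30], [0, 0, 0.2, 6, 30]],
  ],
)

```text
time_s: 23.03
ee_pos: [517.1, -216.1, 258.2]
eef_rot: [[0.599, -0.609, 0.52], [-0.747, -0.659, 0.088], [0.289, -0.442, -0.849]]
ft_force: [-7.2, -4.2, 5.2]
width: 33.7
finger_force: 69.8
```

```bash
python3 q.py
```

```text
23.0333 [-40.2 -15.1 116.3  27.8  60.1  86.9] h -0.6278169096680273 lat(tool) [ 0.289  0.929 -0.007] F tool [ 0.326  4.859 -8.554] T [-0.753 -0.296 -0.1  ] 33.72657742345018 69.81884837150574 ang 0.4438985012411645
```

Request:
send_rows(
  plan=[
    [[0, 0, 0.1, 3, 30], [0, 0, 0.2, 6, 30], [0, 0, 0.2, 6, 30]],
  ],
)

```text
time_s: 23.28
ee_pos: [517.1, -216.2, 258.1]
eef_rot: [[0.532, -0.668, 0.52], [-0.812, -0.577, 0.088], [0.241, -0.469, -0.85]]
ft_force: [-10.3, -5.1, 8.2]
width: 33.3
finger_force: 70.1
```

```bash
python3 q.py; python3 - <<'E'
from h import *
s=bot.snapshot("side");q=proj(s,RIM)
save(s,"s4.png",(int(q[0])-40,int(q[1])-40,int(q[0])+40,int(q[1])+20),8)
E
```

```text
23.2833 [-40.2 -15.  116.3  27.7  60.1  92.9] h -0.6833287237396917 lat(tool) [ 0.418  1.02  -0.008] F tool [  0.666   6.014 -12.761] T [-0.871 -0.349 -0.154] 33.30948865783191 70.07615804672241 ang 0.4334788755548175
```

View pics/s4.png

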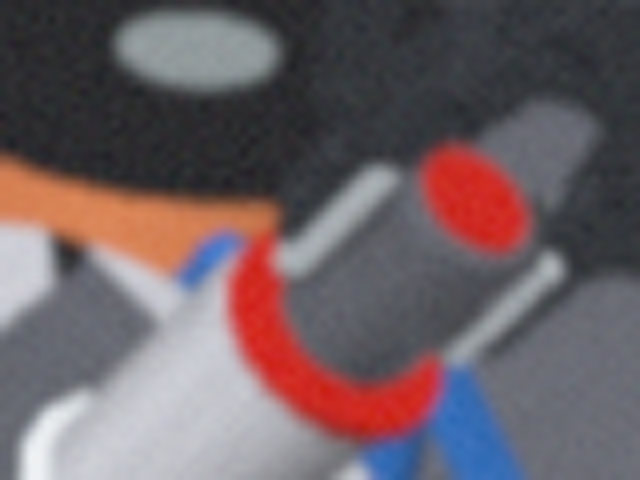

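The collar is flush on the rim: it has stopped sinking and twist is building up. Letting go and backing out along the axis.

Request:
send_rows(
  plan=[
    [[0, 0, -0.5, -3, 70], [0, 0, -1, -3, 70], [0, 0, -1, -3, 70], [0, 0, -1, -3, 70], [0, 0, -1, -3, 70], [0, 0, -6, -3, 70], [0, 0, -20, -3, 70], [0, 0, -40, -3, 70], [0, 0, -65, -3, 70], [0, 0, -90, -3, 70], [0, 0, -115, -3, 70], [0, 0, -130, -3, 70], [0, 0, -130, -3, 70], [0, 0, -130, -3, 70]],
  ],
)

```text
time_s: 24.5
ee_pos: [449.8, -227.2, 368.7]
eef_rot: [[0.564, -0.64, 0.521], [-0.782, -0.617, 0.089], [0.265, -0.458, -0.849]]
ft_force: [1.0, -0.0, 0.4]
width: 69.9
finger_force: 0.0
```

```bash
python3 q.py; python3 - <<'E'
from h import *
np.set_printoptions(precision=2,suppress=True)
for n in ("side","top"):
    s=bot.snapshot(n);W=world(s);im=s["img"].astype(int)
    m=(im[...,0]>110)&(im[...,1]<60)&(im[...,2]<60)&(np.linalg.norm(W-RIM,axis=-1)<75)&(s["range_z"]>0)
    P=W[m];h=(P-RIM)@N
    for lo,hi in((-5,15),(40,65)):
        k=(h>lo)&(h<hi);d=P[k]-RIM;print(n,k.sum(),"h med",np.median(h[k]),np.percentile(h[k],[10,90]),"lat mean",(d-np.outer(d@N,N)).mean(0))
    q=proj(s,RIM);save(s,n+"_f.png",(int(q[0])-65,int(q[1])-60,int(q[0])+65,int(q[1])+60),3)
cv2.imwrite("pics/f.png",np.hstack([cv2.imread("pics/side_f.png"),cv2.imread("pics/top_f.png")]))
E
```

```text
24.5 [-47.9 -27.2 113.9  27.3  76.5  89.8] h 129.22385479979906 lat(tool) [ 0.861  1.173 -0.012] F tool [ 0.704 -0.794  0.23 ] T [-0.223 -0.172  0.028] 69.9324845133349 0.0 ang 0.4943760400755605
side 184 h med 4.562648688030682 [3.17 5.65] lat mean [-5.87 14.12 -2.23]
side 85 h med 51.79621382103707 [50.63 52.79] lat mean [-3.82  1.12 -2.22]
top 224 h med 5.469305401053553 [3.29 8.42] lat mean [4.2  6.15 3.15]
top 123 h med 52.97791670674862 [50.08 55.7 ] lat mean [-3.68 -0.41 -2.28]
```

View pics/f.png

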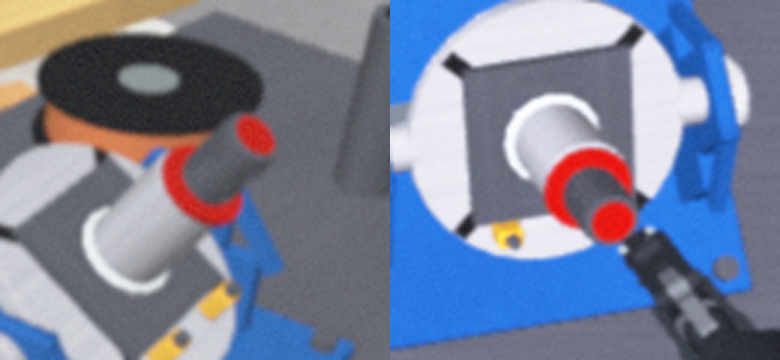

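```bash
python3 - <<'E'
from h import *
from scipy.optimize import least_squares
np.set_printoptions(precision=3,suppress=True)
def fit(T,r0,n0,c0):
    zc=c0[2]
    def f(p):
        n=np.array([p[0],p[1],1]);n/=np.linalg.norm(n);d=T-np.array([p[2],p[3],zc]);return np.linalg.norm(d-np.outer(d@n,n),axis=1)-r0
    r=least_squares(f,[n0[0]/n0[2],n0[1]/n0[2],c0[0],c0[1]],loss="soft_l1",f_scale=.7);q=r.x
    n=np.array([q[0],q[1],1]);return n/np.linalg.norm(n),np.array([q[2],q[3],zc]),np.sqrt(np.median(r.fun**2)*2)
A={}
for n in ("side","top"):
    V=[bot.snapshot(n) for _ in range(4)];z=np.median([v["range_z"] for v in V],0);s=dict(V[0]);s["range_z"]=z
    W=world(s);im=np.median([v["img"] for v in V],0);d=W-RIM;h=d@N;r=np.linalg.norm(d-h[...,None]*N,axis=-1)
    red=(im[...,0]>110)&(im[...,1]<60)&(im[...,2]<60)
    tube=(h>-72)&(h<-6)&(r<33)&(r>21)&~red;knob=(h>10)&(h<48)&(r<24)&(r>11)&~red&(im.max(-1)<140)
    top=red&(h>46)&(h<58)&(r<22)
    A[n]=W[tube],W[knob],W[top]
    print(n,tube.sum(),knob.sum(),top.sum())
for k in (["side"],["top"],["side","top"]):
    T=np.vstack([A[i][0] for i in k]);Kn=np.vstack([A[i][1] for i in k]);D=np.mean([A[i][2].mean(0) for i in k],0)
    n,c,e=fit(T,27,N,RIM-N*40);n2,c2,e2=fit(Kn,17.5,N,RIM+N*29)
    l=D-c;l-=n*(l@n);m=c2-c;m-=n*(m@n)
    print(k,"tube",n,c-n*((c-RIM)@n),e,"knob",n2,e2,"ang",np.arccos(n@n2),"dot lat",l,"knob mid lat",m)
E
```

```text
side 895 398 87
top 542 200 125
['side'] tube [-0.519 -0.092  0.85 ] [ 562.322 -208.593  185.665] 0.5513840690073348 knob [-0.539 -0.09   0.838] 0.7969313468565733 ang 0.02357179661105303 dot lat [-4.115  2.198 -2.273] knob mid lat [-3.398  1.216 -1.942]
['top'] tube [-0.527 -0.097  0.844] [ 561.245 -209.112  184.935] 0.7013936246975444 knob [-0.53  -0.088  0.843] 0.7225640934114356 ang 0.009562218140365581 dot lat [-2.545  1.321 -1.437] knob mid lat [-2.428  1.322 -1.363]
['side', 'top'] tube [-0.523 -0.095  0.847] [ 561.804 -208.857  185.316] 0.7416619640973349 knob [-0.534 -0.091  0.84 ] 0.7709147729579169 ang 0.013394481736916486 dot lat [-3.329  1.776 -1.859] knob mid lat [-2.948  1.38  -1.668]
```

The measurements agree: collar 0 to 1 mm above the rim (limit 2.5), about 3 mm off centre (limit 5), axis within about 0.02 rad (limit 0.06). Released and clear, so handing in.

```bash
python3 -c "
from workcell import bot
print(bot.sign_off())"
```

```text
the job is handed in; nothing more can be done
None
```

The draw bolt is screwed into the positioner's nut with its collar 0 to 1 mm above the rim by camera; it's released, the robot is clear, and the job is handed in after about 25 s, though no verdict came back.

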